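Draw out the dust-filter tray of the chilled cheese display with a pull hook

ROBOT

A 6-joint arm with a two-finger parallel gripper is mounted at the origin on the work surface. World frame = base frame: x ahead of the robot, y to its left, z up, the work surface at z = 0. Lengths are in m, angles in degrees, forces in N, time in s.
With the tool pointing down it reaches from about 0.275 to 0.85 m from the base axis. Payload 5.2 kg.
Tool frame: the origin (TCP) lies where the fingers leave the gripper's body, on its centre line; the fingertips stand 73 mm ahead of it and the grasp point (between the pads) lies 54 mm ahead of it; z points along the fingers, y is the line along which they close (so a half turn about z gives the same grasp; the last joint's range is limited). The gripper opens to 85 mm and grips with 20 to 120 N. Pads are 22 mm wide; open, the fingers measure 114 mm over their backs; the gripper's body (76 mm by 85 mm) begins 54 mm behind the grasp point. The pads swing forward as they close: fully open they stand 13 mm farther back than shut.
Start: joints at [52.838, 14.817, 87.949, -0, 77.235, -11.62], TCP at [0.237, 0.496, 0.304] pointing down, gripper open.
Joint ranges: [-179.93, 179.93], [-52.35, 119.4], [10.71, 147.94], [-69.91, 249.91], [12.55, 155.21], [-178.61, 178.61]. Speed limits (degrees/s): [147.25, 147.25, 180, 180, 180, 180].

INTERFACE

Orientations are given as a 3x3 rotation matrix whose columns are the frame's x, y, z axes.
In Python, from bench import status, imaging, order gives the robot as it stands.
- The arm moves only by the tool apply_moves, never from a script. Its argument "increments" is a list of rows, each a list of 2 entries, a list of its own where there are three numbers: the shift along the tool's x, y, z in units of 60 cm (1.0 is 60 cm), then the turn, a rotation vector about the tool's x, y, z in units of 180 degrees (1.0 is 180 degrees). A call has 1 to 8 rows; each row is the pose to reach, as a shift and turn from the pose commanded when the call began, along the tool's axes at that moment, turning the shorter way round; what a row does not reach only later rows make up. A row lasts 1/12 s, in which the tool goes at most 41.7 mm and 7.16 degrees, less where a joint would pass 70% of its speed; a pose out of reach is approached as far as the arm can. A call with a number of a shift or a turn outside -1 to 1 is refused whole. A call with a gripper value outside its range is refused whole. "gripper" is the finger opening in mm, from 0 to 85.4, set as the call begins (left out, the last holds). The fingers move at their own pace and stop on an object; "squeeze" is the grip in N (left out, the last holds). Time passes only in rows, so rows that repeat a pose let the fingers close. It gives the time, the measured TCP pose, the force, the opening and the grip force at its end, in the units of the state.
- status.read_state(): the state, without advancing time (a new reading comes with each control period).
- imaging.read_camera(name): name is "side" or "top" or "wrist"; returns the picture (480x640x3 uint8, red, green, blue); there is no depth.
- imaging.camera_model(name): a dict with "K" (3x3 intrinsics, pixels), "k1" (the pictures are not rectified: a ray, as slopes to the right and down, at radius r is drawn at 1 + k1 r^2 times it, then the intrinsics apply), "origin" and "attitude" of the camera in the world. Camera axes: x right, y up, looking along -z (the intrinsics and any distortion apply to the point x, -y, -z); pixel columns grow to the right and rows downward; lengths in m; the calibration is good to about 2 mm. A picture is of the moment at which its call begins: read the wrist's pose just before it. camera_model takes no time and is no camera call; for the wrist camera it gives the pose at the moment of the call.
- order.close_job(): hands the job in; it is judged then, once.
The state is a dict: "clock": time; "joint_positions": joint angles; "qvel": joint speeds; "joint_torque": joint torques, N m; "position": TCP position; "orientation": TCP orientation; "ft_force": force on the tool from outside, world axes, zero at the start; "wrist_torque": the same for the moment, N m; "finger_gap": finger opening in m; "grasp_force": force on a finger pad.
Only numpy, scipy, OpenCV 4.12 (cv2) and the standard library are available. Lean on these libraries where they do the work, as an engineer would, in place of code of your own. Each camera call takes 0.05 s, during which the arm holds its last target. There are 200 camera calls.

TASK

Take the orange-handled pull hook out of its wooden rack, put its toe down through the finger hole in the yellow tongue of the dust-filter tray, and use the hook (not the fingers) to draw the tray gently out to its end stop, keeping a steady light tug of about 12 N on the stop for a second to be sure it is fully out, and never pulling or pressing on the tray with more than 18 N. Then unhook, leaving the tray fully out, and hang the hook back upright in its empty rack slot. Leave the cheeses, jars, tin and probe thermometer where they are.

Things in the scene. Friction and masses are not known exactly. Their poses are not given: they have to be found in the camera images.
- unit: Chilled display plinth, white with a marble top, fixed: 220 (x) x 340 (y) x 80 mm tall. Origin: on the counter, midway in y. Its -x axis points out of its front face (130 mm from the origin; the back is 90 mm behind it), roughly towards the robot; the tray slides out along -x. Two cheeses stand on it.
- tray (a joint): How far the filter tray is drawn out along the unit's -x, in m: 0 fully in, 0.100 at the rigid end stop. Starts 0 to 0.02. It slides with about 3.5 N of friction plus 8 N per m/s, stays where it is left, and is not sprung.
- tray_hole (a point): Centre of the finger hole at the top face of the tray's yellow tongue, 66 mm above the counter; moves with the tray; axes as the unit's. Tongue: level plate 6 mm thick, 70 mm wide (y); hole right through, 40 (x) x 22 mm (y), a 16 mm bar at its outer (-x) end. With the tray in, the hole centre is 38 mm out from the unit's face. Free space below, down to the counter.
- hook: Pull hook, about 130 g, loose, hung upright in a rack slot, toe within 0.4 rad of world -x. Origin: on the shank axis at the underside of the black collar; z up the shank. Collar 50 (x) x 32 (y) x 6 mm, z 0 to +6, centred 8.75 mm to -x. Orange handle 22 (x) x 20 (y) mm on the axis, z +6 to +56. Steel shank 9 x 9 mm down to z -45; toe at its foot to -x, ending 22 mm from the axis, z -37 to -45.
- hook_toe (a point): Point on the upper face of the hook's 9 mm wide toe: in the hook's frame 16 mm to -x of the shank axis and 37 mm below the origin; axes as the hook's. Shank and toe together (26.5 mm long, 9 mm wide) pass straight up and down through the slots and the finger hole. Held by the handle with a weak grip (under about 60 N) the hook turns in the fingers under the tug.
- rack: Fixed wooden rack 195 (x) x 70 (y) mm with a shelf whose top is 70 mm above the counter, open below. Origin: on the counter. Two slots through the shelf (8 mm thick), 100 mm apart along the rack's x: one holds the hook, the other the probe; each 36 (x) x 18 mm (y), holding the tool by its collar.
- slot_near (a point): The slot nearer the robot: the place, at the shelf's top face, for the origin of a hung tool (8.75 mm to +x of the middle of the slot); axes as the rack's. A tool hangs with its toe towards the rack's -x.
- slot_far (a point): The slot farther from the robot: the same.
- probe: Probe thermometer, white round head 30 mm across on a grey collar, hung in the other slot, 36 mm above the shelf. Origin as the hook's: axis, collar underside. Leave alone.
- cheese_wheel: Yellow cheese wheel, 104 mm across, 44 mm tall, loose on the marble. Origin: centre of underside. Leave alone.
- cheese_block: Paper-wrapped cheese, 90 x 60 x 45 mm, loose on the marble. Origin: centre of underside. Leave alone.
- jar0: Amber jar, 52 mm across, 55 mm tall. Origin: centre of underside. Leave alone.
- jar1: Another such jar.
- jar2: Another such jar.
- tin: Yellow tin, 74 mm across, 110 mm tall. Origin: centre of underside. Leave alone.
Not all that is in view belongs to the job. What is shaped like the hook but blue, purple or turquoise is not meant.

How it is judged (in metres and radians):
On the way, in this order (a step that is already met when the one before it is completed fails the run):
1. the hook's toe is down through the finger hole, below the tongue, before the tray is drawn out (z of hook_toe in the frame of tray_hole between -0.04 and -0.008 m and x of hook_toe in the frame of tray_hole between -0.045 and 0.02 m and y of hook_toe in the frame of tray_hole between -0.011 and 0.011 m and value of joint tray below 0.05 m), for 0.1 s.
2. the hook keeps the tray against its end stop (within 3 mm) with a tug of at least 8 N for 0.4 s (value of joint tray above 0.097 m and contact force between hook and tray above 8 N), for 0.4 s.
At the end, for the whole second after the job is handed in: The tray stays drawn out to within 4 mm of its end stop (joint above 0.096); the hook hangs released and at rest in a rack slot, collar on the shelf: its origin within 9 mm (x), 8 mm (y) and 4 mm (z) of the slot's site, upright within 0.1 rad (value of joint tray above 0.096 m and ((x of hook in the frame of slot_near between -0.009 and 0.009 m and y of hook in the frame of slot_near between -0.008 and 0.008 m and z of hook in the frame of slot_near between -0.004 and 0.004 m) or (x of hook in the frame of slot_far between -0.009 and 0.009 m and y of hook in the frame of slot_far between -0.008 and 0.008 m and z of hook in the frame of slot_far between -0.004 and 0.004 m)) and angle between hook's own z axis and vertical below 0.1 rad and linear speed of hook below 0.02 m/s); the robot touches nothing.
It fails at once if the hook pulls or presses on the tray with more than 18 N (contact force between hook and tray above 18 N).
It fails at once if the robot itself touches the tray: it is moved with the hook only (contact force between any of the arm, the fingers and tray above 0.5 N).
It fails at once if a cheese, jar, tin or the probe is shifted by more than 20 mm (distance of any of probe, cheese_wheel, cheese_block, jar0, jar1, jar2, tin from where it was at the start of the episode above 0.02 m).
It also fails if it takes over 72 s, if anything falls off the work surface, if the arm or the gripper's body presses on something with over 40 N, if the wrist force passes 120 N, or if a joint passes its speed limit or range.

## Working session

There is one attempt and no reset: what is moved stays moved. The work goes in short steps, Python scripts to look and compute and a tool call to move; the robot and the scene stay as the last step left them, time stands still between calls to the robot, and variables do not carry over. Pictures are saved under pics/ and viewed, at most 14 in all, crops included, and the job is handed in when it is done.

Besides the shell and the picture viewer there is one more tool, called after "Request:" as name([rows], argument=value, ...), one row to a line, values as JSON. apply_moves: Moves the arm, as the interface text tells. Its arguments: {"type":"object","properties":{"increments":{"type":"array","items":{"type":"array"}},"gripper":{"type":"number"},"squeeze":{"type":"number"}},"required":["increments"]}

```bash
mkdir -p pics; ls
python3 - <<'E'
from bench import status, imaging
import cv2, numpy as np
s=status.read_state(); print(s)
for n in ("top","side"):
    im=imaging.read_camera(n); cv2.imwrite(f"pics/{n}0.png",im[:,:,::-1]); m=imaging.camera_model(n); print(n,m)
E
```

```text
pics
{'clock': 0.0, 'joint_positions': array([ 5.28379343e+01,  1.48594758e+01,  8.80110457e+01, -5.25098951e-04,
        7.72354075e+01, -1.16197061e+01]), 'qvel': array([-0.02431354,  0.06013938,  0.04553221,  0.00191172, -0.03783898,
       -0.05393063]), 'joint_torque': array([ 3.47616542e-04, -4.46032834e+01, -2.90572071e+01, -4.88829919e-04,
        1.17443490e-02,  4.64561185e-05]), 'position': array([0.2368836 , 0.49592983, 0.30307277]), 'orientation': array([[-9.02267430e-01,  4.31175433e-01, -1.10968969e-03],
       [ 4.31176708e-01,  9.02266291e-01, -1.47877045e-03],
       [ 3.63626114e-04, -1.81271876e-03, -9.99998291e-01]]), 'ft_force': array([ 0.12991856, -0.16488281,  0.19684442]), 'wrist_torque': array([ 0.00186225,  0.00261586, -0.06660372]), 'grasp_force': 0.0, 'finger_gap': 0.08559912685334396}
top {'K': array([[569.10368962,   0.        , 322.33949474],
       [  0.        , 569.10368962, 240.57517475],
       [  0.        ,   0.        ,   1.        ]]), 'k1': 0.03291335327050802, 'origin': array([ 0.44209619, -0.03536124,  1.44797814]), 'attitude': array([[-0.01884681,  0.99614868, -0.08563058],
       [-0.99970864, -0.02006727, -0.01341423],
       [-0.01508094,  0.08535282,  0.99623665]])}
side {'K': array([[490.06314766,   0.        , 323.55617002],
       [  0.        , 490.06314766, 235.58229692],
       [  0.        ,   0.        ,   1.        ]]), 'k1': -0.05594965496520794, 'origin': array([0.53491318, 0.78986364, 1.05722699]), 'attitude': array([[-9.99871461e-01, -4.27812577e-04, -1.60273997e-02],
       [-9.74070389e-03, -7.77799828e-01,  6.28436589e-01],
       [-1.27349618e-02,  6.28511929e-01,  7.77695683e-01]])}
```

View pics/top0.png

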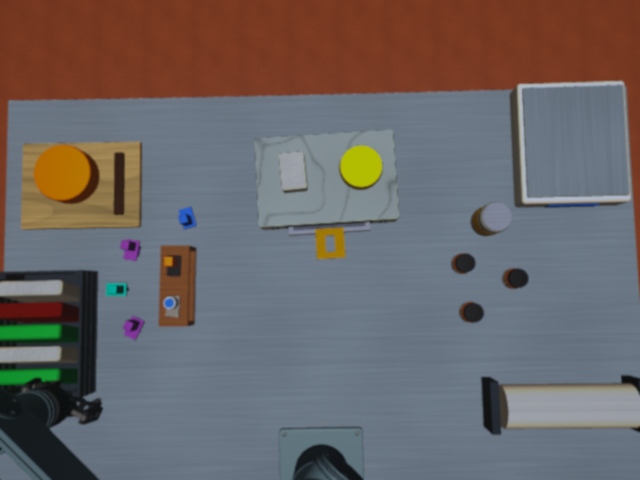

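View pics/side0.png

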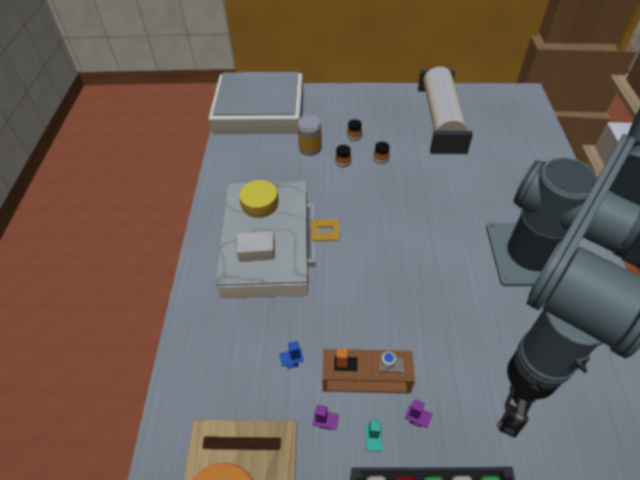

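Top view: the rack is at (177,285). The orange-handled hook with black collar hangs in its far slot at (170,263), and the probe is in the near slot at (170,303). The tongue with its hole is at (330,243). The candidates are orange (170,263), blue (187,217), purple (131,248) and (133,327), and turquoise (117,289). Only the orange one is in the rack, so I'll confirm it in a crop.

```bash
cat > h.py <<'E'
import numpy as np, cv2
from bench import status, imaging
def ray(m,px):
    K=m["K"]; d=np.array([(px[0]-K[0,2])/K[0,0],(px[1]-K[1,2])/K[1,1]]); u=d.copy()
    for _ in range(20): u=d/(1+m["k1"]*(u@u))
    return np.array(m["origin"]), np.array(m["attitude"])@np.array([u[0],-u[1],-1.])
def onz(m,px,z):
    o,r=ray(m,px); return (o+r*(z-o[2])/r[2])[:2]
def proj(m,p):
    q=np.array(m["attitude"]).T@(np.asarray(p,float)-m["origin"]); u=np.array([q[0],-q[1]])/-q[2]
    u=u*(1+m["k1"]*(u@u)); return m["K"][[0,1],[0,1]]*u+m["K"][:2,2]
def rect(mask,m,z,what=""):
    "largest contour of a mask -> (centre, sizes, angle) on plane z; also holes"
    cs,h=cv2.findContours(mask.astype(np.uint8),cv2.RETR_CCOMP,cv2.CHAIN_APPROX_NONE)
    i=max(range(len(cs)),key=lambda k:cv2.contourArea(cs[k])*(h[0][k][3]<0))
    out=[]
    for k in [i]+[j for j in range(len(cs)) if h[0][j][3]==i and cv2.contourArea(cs[j])>15]:
        P=np.array([onz(m,p[0],z) for p in cs[k]],np.float32)
        c,s,a=cv2.minAreaRect(P*1000); out.append((np.round(c,1),np.round(s,1),round(a,1)))
    print(what,out); return out
def hsv(im): return cv2.cvtColor(im,cv2.COLOR_RGB2HSV)
E
python3 - <<'E'
from h import *
im=cv2.imread("pics/top0.png")[:,:,::-1]; m=imaging.camera_model("top"); H=hsv(np.ascontiguousarray(im))
c=cv2.resize(im[200:350,90:230],None,fx=4,fy=4,interpolation=cv2.INTER_CUBIC)[:,:,::-1]; cv2.imwrite("pics/crop1.png",c)
for p in [(168,262),(190,290),(330,232),(180,320),(173,265)]: print(p,H[p[1],p[0]])
def win(x0,y0,x1,y1):
    w=np.zeros(H.shape[:2],bool); w[y0:y1,x0:x1]=1; return w
h,s,v=[H[...,i].astype(int) for i in range(3)]
tong=(h>17)&(h<32)&(s>150)&(v>80)&win(300,222,360,270); rect(tong,m,.066,"tongue")
brown=(h<12)&(s>90)&win(150,235,205,340)
brown=cv2.morphologyEx(brown.astype(np.uint8),cv2.MORPH_CLOSE,np.ones((3,3)));rect(brown,m,.07,"rack")
org=(h>8)&(h<20)&(s>180)&(v>150)&win(160,250,190,275); rect(org,m,.126,"handle")
E
```

```text
(168, 262) [ 20 228 181]
(190, 290) [ 12 165 110]
(330, 232) [ 22 247 158]
(180, 320) [ 12 163 116]
(173, 265) [  8 192  77]
tongue [(array([555.5, -34.8]), array([72.1, 67.2]), 2.1), (array([553.4, -35.3]), array([29.2, 46.4]), 88.9)]
rack [(array([459.2, 336.6]), array([ 83.3, 190.4]), 88.8), (array([459.4, 336.7]), array([191.6,  82.3]), 0.1)]
handle [(array([515.3, 343.8]), array([18.9, 16.3]), 0.3), (array([516.4, 342.7]), array([14. , 16.3]), 88.8)]
```

View pics/crop1.png

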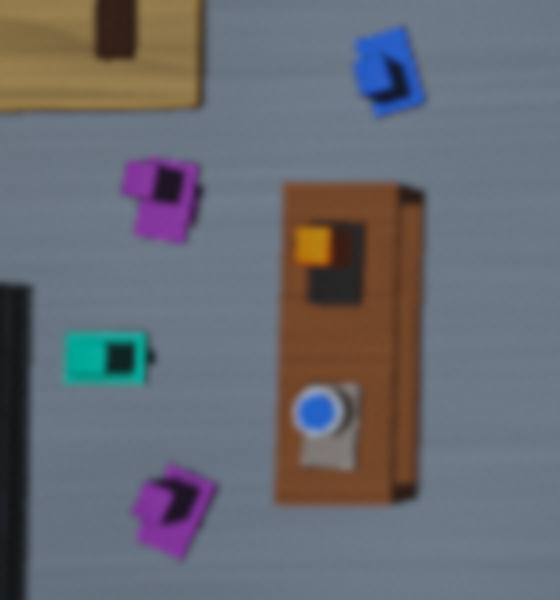

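The crop confirms it: orange handle and black collar in the far slot, collar extending towards -x. I'll move above it.

```bash
cat >> h.py <<'E'
from scipy.spatial.transform import Rotation as Ro
def tool(yaw): # tool down, y axis closing at world angle 90+yaw; x axis = -x rotated by yaw
    c,s=np.cos(np.radians(yaw)),np.sin(np.radians(yaw)); return np.array([[-c,-s,0],[-s,c,0],[0,0,-1.]])
def plan(p,yaw):
    s=status.read_state(); R=s["orientation"]; d=R.T@(np.array(p)-s["position"])/.6
    w=Ro.from_matrix(R.T@tool(yaw)).as_rotvec()/np.pi
    print("plan",np.round(d,4).tolist(),np.round(w,4).tolist(),"t",round(s["clock"],2))
E
python3 - <<'E'
from h import *
im=cv2.imread("pics/top0.png")[:,:,::-1]; m=imaging.camera_model("top"); H=hsv(np.ascontiguousarray(im))
h,s,v=[H[...,i].astype(int) for i in range(3)]
w=np.zeros(H.shape[:2],bool); w[125:232,245:405]=1
bg=H[240,280]; fg=H[180,330]; print(bg,fg)
mk=w&((s<35)|((h>20)&(h<35)&(s>150)))
rect(mk,m,.08,"unit")
plan((.49,.343,.27),0)
w=imaging.camera_model("wrist"); print(w["K"],w["k1"]); st=status.read_state(); print(st["orientation"].T@(w["origin"]-st["position"]), st["orientation"].T@w["attitude"])
E
```

```text
[106  51 136] [ 98  32 144]
unit [(array([709.2, -29.2]), array([227.3, 341.5]), 2.3), (array([683.5,  59.4]), array([29.2,  7.4]), 88.8), (array([686.6,  33.8]), array([21.9,  4.9]), 88.8), (array([738.8, -60.9]), array([ 4.9, 24.7]), 88.8), (array([761.3, -66.6]), array([ 7.4, 25.7]), 65.9), (array([ 750.9, -162.6]), array([53.2, 11.2]), 13.8), (array([ 785.8, -139.1]), array([22.9,  6.6]), 61.7), (array([ 790.8, -106.8]), array([ 9.9, 46.9]), 9.5)]
plan [-0.4906, -0.048, 0.0551] [-0.0005, -0.0002, -0.1419] t 0.1
[[399.03426615   0.         315.23008566]
 [  0.         399.03426615 237.08199732]
 [  0.           0.           1.        ]] 0.023606953604114286
[ 0.07649121  0.00039241 -0.07158622] [[ 2.81961170e-04  9.54163617e-01  2.99285336e-01]
 [ 9.99999763e-01 -4.56812747e-04  5.14268430e-04]
 [ 6.27413582e-04  2.99285120e-01 -9.54163520e-01]]
```

Request:
apply_moves([
  [[-0.49, -0.048, 0.055], [0, 0, -0.142]],
  [[-0.49, -0.048, 0.055], [0, 0, -0.142]],
  [[-0.49, -0.048, 0.055], [0, 0, -0.142]],
  [[-0.49, -0.048, 0.055], [0, 0, -0.142]],
  [[-0.49, -0.048, 0.055], [0, 0, -0.142]],
  [[-0.49, -0.048, 0.055], [0, 0, -0.142]],
  [[-0.49, -0.048, 0.055], [0, 0, -0.142]],
  [[-0.49, -0.048, 0.055], [0, 0, -0.142]],
], gripper=60, squeeze=110)

```text
clock: 0.77
position: [0.4939, 0.3401, 0.2695]
orientation: [[-1.0, 0.003, 0.0], [0.003, 1.0, -0.002], [-0.0, -0.002, -1.0]]
ft_force: [-0.7, 0.4, -0.2]
finger_gap: 0.0596
grasp_force: 0.0
```

Request:
apply_moves([
  [[0, 0, 0], [0, 0, 0]],
  [[0, 0, 0], [0, 0, 0]],
  [[0, 0, 0], [0, 0, 0]],
])

```text
clock: 1.02
position: [0.4889, 0.344, 0.2706]
orientation: [[-1.0, -0.001, -0.001], [-0.001, 1.0, 0.0], [0.001, 0.0, -1.0]]
ft_force: [-0.2, 1.3, -0.1]
finger_gap: 0.0602
grasp_force: 0.0
```

Run:
```python
from h import *
s=status.read_state(); print(s["position"],s["orientation"][:,1],s["clock"])
m=imaging.camera_model("wrist"); im=imaging.read_camera("wrist"); cv2.imwrite("pics/w1.png",im[:,:,::-1])
print(proj(m,(.516,.343,.126)))
plan((.49,.343,.27),0)
```

```text
[0.48890549 0.34401689 0.27064487] [-6.16324559e-04  9.99999804e-01  1.06386476e-04] 1.0167
[313.00469499 294.70052621]
plan [-0.0023, -0.0023, 0.0015] [0.0001, -0.0003, 0.0005] t 1.07
```

View pics/w1.png

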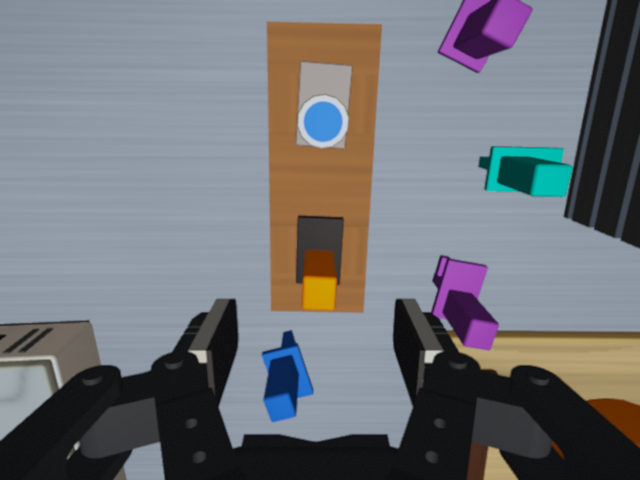

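The wrist view shows the hook: handle top at (303-336, 277-310), collar top corners near (298,217) and (343,217). The rack top corners are (267,23), (381,25), (272,310) and (364,312).

Run:
```python
from h import *
m=imaging.camera_model("wrist"); im=cv2.imread("pics/w1.png")[:,:,::-1]; H=hsv(np.ascontiguousarray(im)); h,s,v=[H[...,i].astype(int) for i in range(3)]
print(H[295,319],H[262,319])
w=np.zeros(H.shape[:2],bool); w[240:320,290:350]=1
rect(w&(h>14)&(h<25)&(s>200)&(v>210),m,.126,"handle top")
for p in [(267,23),(381,25),(272,310),(364,312)]: print("rack",onz(m,p,.07))
for p in [(298.5,216.5),(343.5,217.5)]: print("collar",onz(m,p,.076))
for p in [(303,62),(352,66),(297,147),(345,149)]: print("pcollar",onz(m,p,.076))
```

```text
[ 23 255 205] [ 13 255 110]Traceback (most recent call last):
  File "<stdin>", line 5, in <module>
  File "h.py", line 15, in rect
    i=max(range(len(cs)),key=lambda k:cv2.contourArea(cs[k])*(h[0][k][3]<0))
ValueError: max() iterable argument is empty
```

Run:
```python
from h import *
m=imaging.camera_model("wrist"); im=cv2.imread("pics/w1.png")[:,:,::-1]; H=hsv(np.ascontiguousarray(im)); h,s,v=[H[...,i].astype(int) for i in range(3)]
w=np.zeros(H.shape[:2],bool); w[240:320,290:350]=1
rect(w&(h>17)&(h<28)&(s>200)&(v>160),m,.126,"handle top")
for p in [(267,23),(381,25),(272,310),(364,312)]: print("rack",onz(m,p,.07))
for p in [(298.5,216.5),(343.5,217.5)]: print("collar",onz(m,p,.076))
for p in [(303,62),(352,66),(297,147),(345,149)]: print("pcollar",onz(m,p,.076))
```

```text
handle top [(array([515.2, 347.1]), array([18.7, 20.9]), 87.5)]
rack [0.36092656 0.31501074]
rack [0.36192008 0.3845124 ]
rack [0.55549523 0.31199064]
rack [0.55701604 0.3817896 ]
collar [0.48081488 0.33310544]
collar [0.48146209 0.36411029]
pcollar [0.38320456 0.33694533]
pcollar [0.38541446 0.36705148]
pcollar [0.43403926 0.3326347 ]
pcollar [0.43525987 0.36400819]
```

Run:
```python
from h import *
plan((.515,.3475,.156),-1)
```

```text
plan [-0.0441, 0.0051, 0.1915] [0.0001, -0.0003, 0.0061] t 1.07
```

Request:
apply_moves([
  [[-0.044, 0.005, 0.05], [0, 0, 0.006]],
  [[-0.044, 0.005, 0.1], [0, 0, 0.006]],
  [[-0.044, 0.005, 0.14], [0, 0, 0.006]],
  [[-0.044, 0.005, 0.17], [0, 0, 0.006]],
  [[-0.044, 0.005, 0.1915], [0, 0, 0.006]],
  [[-0.044, 0.005, 0.1915], [0, 0, 0.006]],
  [[-0.044, 0.005, 0.1915], [0, 0, 0.006]],
])

```text
clock: 1.65
position: [0.515, 0.3476, 0.1559]
orientation: [[-1.0, 0.016, -0.001], [0.016, 1.0, -0.0], [0.001, -0.0, -1.0]]
ft_force: [0.5, 0.1, 0.6]
finger_gap: 0.0598
grasp_force: 0.0
```

Request:
apply_moves([
  [[0, 0, 0], [0, 0, 0]],
  [[0, 0, 0], [0, 0, 0]],
  [[0, 0, 0], [0, 0, 0]],
  [[0, 0, 0], [0, 0, 0]],
  [[0, 0, 0], [0, 0, 0]],
  [[0, 0, 0], [0, 0, 0]],
  [[0, 0, 0], [0, 0, 0]],
  [[0, 0, 0], [0, 0, 0]],
], gripper=10, squeeze=110)

```text
clock: 2.32
position: [0.517, 0.3469, 0.1577]
orientation: [[-1.0, 0.019, 0.002], [0.019, 1.0, 0.001], [-0.002, 0.001, -1.0]]
ft_force: [-2.1, -0.1, 7.1]
finger_gap: 0.0186
grasp_force: 107.6
```

Run:
```python
from h import *
s=status.read_state(); print(s["position"],s["orientation"],s["ft_force"],s["wrist_torque"],s["finger_gap"],s["grasp_force"])
im=imaging.read_camera("wrist"); cv2.imwrite("pics/w2.png",im[:,:,::-1])
```

```text
[0.51702971 0.34691737 0.15767802] [[-0.99982359  0.01862605  0.0024224 ]
 [ 0.01862941  0.99982552  0.00137263]
 [-0.00239641  0.00141752 -0.99999612]] [-2.05537653 -0.12305063  7.06993861] [-0.01123302  0.26329185  0.06462654] 0.018616891966168878 107.6349663734436
```

View pics/w2.png

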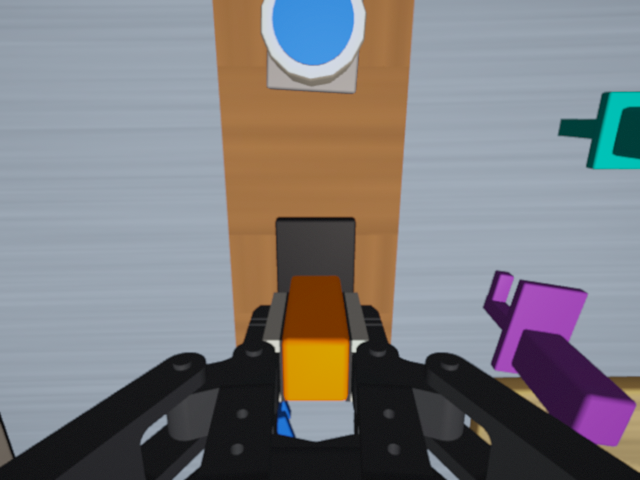

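The wrist view shows the handle between the pads at (315,340), with the collar at (277-354, 218) ahead of it. The grip reads 108 N. I'll lift, then move to a viewing point in front of the tongue.

Request:
apply_moves([
  [[0, 0, -0.01], [0, 0, 0]],
  [[0, 0, -0.025], [0, 0, 0]],
  [[0, 0, -0.045], [0, 0, 0]],
  [[0, 0, -0.07], [0, 0, 0]],
  [[0, 0, -0.1], [0, 0, 0]],
  [[0, 0, -0.135], [0, 0, 0]],
  [[0, 0, -0.17], [0, 0, 0]],
  [[0, 0, -0.17], [0, 0, 0]],
])

```text
clock: 3.03
position: [0.5183, 0.3473, 0.264]
orientation: [[-1.0, 0.018, 0.008], [0.019, 1.0, 0.004], [-0.008, 0.004, -1.0]]
ft_force: [1.7, 1.7, -0.1]
finger_gap: 0.0184
grasp_force: 107.3
```

Run:
```python
from h import *
s=status.read_state(); print(s["position"],s["orientation"],s["ft_force"],s["wrist_torque"],s["finger_gap"],s["grasp_force"])
plan((.47,-.03,.26),2.3)
```

```text
[0.51826046 0.3473414  0.26399618] [[-0.99979331  0.01849807  0.00843589]
 [ 0.01852956  0.99982158  0.00367013]
 [-0.0083665   0.00382568 -0.99995768]] [ 1.66420387  1.7472815  -0.14322367] [-0.00856547 -0.02443218 -0.00818762] 0.01840057678696217 107.31259346008301
plan [0.0688, -0.6303, 0.0037] [0.0011, 0.0027, -0.0187] t 3.03
```

Request:
apply_moves([
  [[0.069, -0.05, 0], [0, 0, -0.019]],
  [[0.069, -0.11, 0], [0, 0, -0.019]],
  [[0.069, -0.17, 0], [0, 0, -0.019]],
  [[0.069, -0.23, 0], [0, 0, -0.019]],
  [[0.069, -0.29, 0], [0, 0, -0.019]],
  [[0.069, -0.35, 0], [0, 0, -0.019]],
  [[0.069, -0.41, 0], [0, 0, -0.019]],
  [[0.069, -0.47, 0], [0, 0, -0.019]],
])

```text
clock: 3.7
position: [0.4691, 0.0638, 0.258]
orientation: [[-0.999, -0.041, 0.0], [-0.041, 0.999, -0.0], [-0.0, -0.0, -1.0]]
ft_force: [1.2, -0.7, -2.0]
finger_gap: 0.0187
grasp_force: 107.7
```

Request:
apply_moves([
  [[0, -0.06, 0], [0, 0, 0]],
  [[0, -0.11, 0], [0, 0, 0]],
  [[0, -0.145, 0], [0, 0, 0]],
  [[0, -0.16, 0], [0, 0, 0]],
  [[0, -0.16, 0], [0, 0, 0]],
  [[0, -0.16, 0], [0, 0, 0]],
  [[0, -0.16, 0], [0, 0, 0]],
])

```text
clock: 4.28
position: [0.4735, -0.0295, 0.2579]
orientation: [[-0.999, -0.042, -0.0], [-0.042, 0.999, 0.001], [0.0, 0.001, -1.0]]
ft_force: [-0.9, -1.2, -1.4]
finger_gap: 0.0189
grasp_force: 107.7
```

Run:
```python
from h import *
s=status.read_state(); print(s["position"],s["orientation"],s["ft_force"],s["wrist_torque"],s["finger_gap"])
m=imaging.camera_model("wrist"); im=imaging.read_camera("wrist"); im2=imaging.read_camera("side"); print(proj(m,(.553,-.035,.066)))
cv2.imwrite("pics/w3.png",im[:,:,::-1])
import pickle; pickle.dump((m,s),open("w3.pkl","wb")); cv2.imwrite("pics/s3.png",im2[:,:,::-1])
```

```text
[ 0.47346075 -0.02948392  0.25789376] [[-9.99126712e-01 -4.17811022e-02 -3.91190234e-04]
 [-4.17813887e-02  9.99126491e-01  7.55501575e-04]
 [ 3.59282837e-04  7.71186276e-04 -9.99999638e-01]] [-0.87536298 -1.24564844 -1.38844092] [ 0.04922117 -0.00213422 -0.03544032] 0.018924940772244363
[302.86087516 330.70810526]
```

View pics/w3.png

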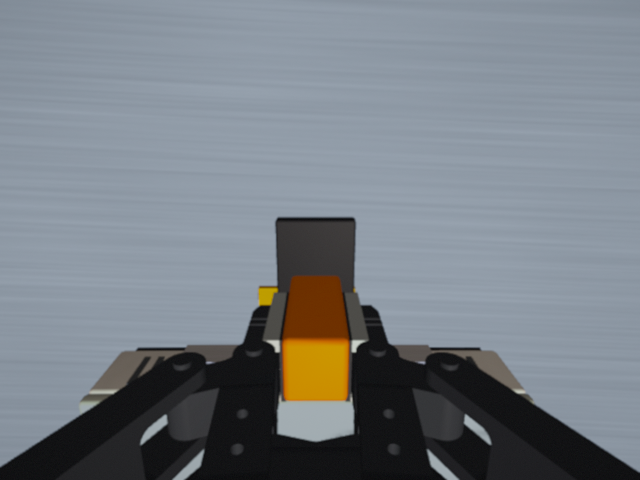

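The wrist camera looks back towards the base, so the hook hides the tongue; only its edge shows at (267,295). I'll look from farther in, higher up.

Request:
apply_moves([
  [[-0.06, 0, -0.06], [0, 0, 0]],
  [[-0.12, 0, -0.09], [0, 0, 0]],
  [[-0.18, 0, -0.09], [0, 0, 0]],
  [[-0.24, 0, -0.09], [0, 0, 0]],
  [[-0.3, 0, -0.09], [0, 0, 0]],
  [[-0.35, 0, -0.09], [0, 0, 0]],
  [[-0.38, 0, -0.09], [0, 0, 0]],
  [[-0.39, 0, -0.09], [0, 0, 0]],
])

```text
clock: 5.05
position: [0.7098, -0.0192, 0.3103]
orientation: [[-0.999, -0.043, -0.001], [-0.043, 0.999, 0.0], [0.001, 0.001, -1.0]]
ft_force: [-0.3, -0.5, -0.9]
finger_gap: 0.0189
grasp_force: 107.6
```

Request:
apply_moves([
  [[0, 0, 0], [0, 0, 0]],
  [[0, 0, 0], [0, 0, 0]],
  [[0, 0, 0], [0, 0, 0]],
  [[0, 0, 0], [0, 0, 0]],
])

```text
clock: 5.38
position: [0.7065, -0.0207, 0.3127]
orientation: [[-0.999, -0.041, 0.0], [-0.041, 0.999, -0.0], [-0.0, -0.0, -1.0]]
ft_force: [0.4, -1.0, -1.5]
finger_gap: 0.0187
grasp_force: 107.6
```

Run:
```python
from h import *
s=status.read_state(); print(s["position"],s["orientation"][:,2],s["clock"])
m=imaging.camera_model("wrist"); im=imaging.read_camera("wrist"); print(proj(m,(.553,-.035,.066)))
cv2.imwrite("pics/w4.png",im[:,:,::-1])
H=hsv(im); h,s,v=[H[...,i].astype(int) for i in range(3)]
w=np.zeros(H.shape[:2],bool); w[60:270]=1
rect(w&(h>17)&(h<32)&(s>150)&(v>80),m,.066,"tongue")
```

```text
[ 0.70649152 -0.02072151  0.31269052] [ 2.61669141e-05 -8.53604724e-05 -9.99999996e-01] 5.3833
[303.69853421  -5.7023117 ]
tongue [(array([ 724.3, -126.2]), array([ 77.2, 126.9]), 2.3)]
```

View pics/w4.png

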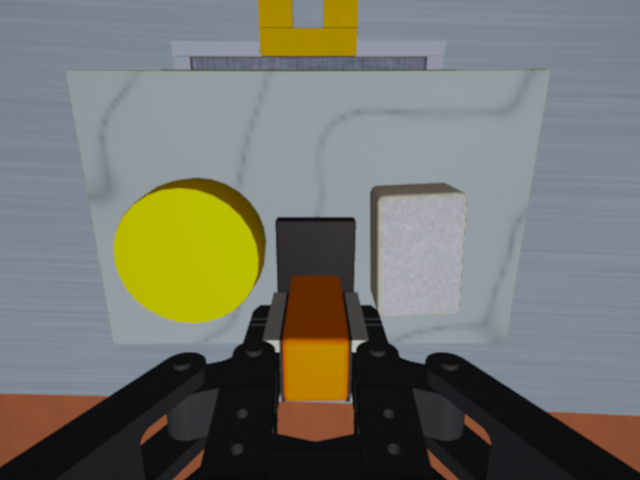

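This shows the plinth top with the tongue at the upper edge (293-325, 0-55), so I went too far. I'll back off 65 mm.

Request:
apply_moves([
  [[0.05, 0, 0], [0, 0, 0]],
  [[0.09, 0, 0], [0, 0, 0]],
  [[0.11, 0, 0], [0, 0, 0]],
  [[0.11, 0, 0], [0, 0, 0]],
  [[0.11, 0, 0], [0, 0, 0]],
  [[0.11, 0, 0], [0, 0, 0]],
])

```text
clock: 5.93
position: [0.6419, -0.0238, 0.3128]
orientation: [[-0.999, -0.041, 0.002], [-0.041, 0.999, -0.0], [-0.002, -0.0, -1.0]]
ft_force: [0.1, -0.5, -2.5]
finger_gap: 0.0188
grasp_force: 107.6
```

Run:
```python
from h import *
s0=status.read_state(); print(s0["position"],s0["orientation"][:,2],s0["clock"])
m=imaging.camera_model("wrist"); im=imaging.read_camera("wrist"); print(proj(m,(.553,-.035,.066)))
cv2.imwrite("pics/w5.png",im[:,:,::-1])
H=hsv(im); h,s,v=[H[...,i].astype(int) for i in range(3)]
def win(x0,y0,x1,y1):
    w=np.zeros(H.shape[:2],bool); w[y0:y1,x0:x1]=1; return w
q=proj(m,(.553,-.035,.066)).astype(int)
rect(win(220,0,400,q[1]+75)&(h>17)&(h<32)&(s>150)&(v>80),m,.066,"tongue")
# collar front edge in hand: dark pixels rows ~217
cm=win(268,205,362,270)&(v<75)&(s<90)
ys,xs=np.nonzero(cm); print("collar",xs.min(),xs.max(),ys.min())
zc=s0["position"][2]-.087+.006
a,b=onz(m,(xs.min(),ys.min()),zc),onz(m,(xs.max()+1,ys.min()),zc); print(a,b,np.linalg.norm(a-b))
t=tool(2.4); mid=np.append((a+b)/2,zc); print("collar front mid in tool", s0["orientation"].T@(mid-s0["position"]))
```

```text
[ 0.64191066 -0.02383406  0.31277277] [ 1.72445320e-03 -2.59375172e-04 -9.99998479e-01] 5.9333
[305.12097431  92.91305172]
tongue [(array([554.4, -32.3]), array([73. , 69.5]), 2.4), (array([553.8, -32.2]), array([41.4, 24.3]), 2.3)]
collar 276 354 218
[ 0.60630759 -0.04050413] [ 0.60501554 -0.00936389] 0.0311670288019866
collar front mid in tool [0.03640242 0.00040837 0.08093765]
```

View pics/w5.png

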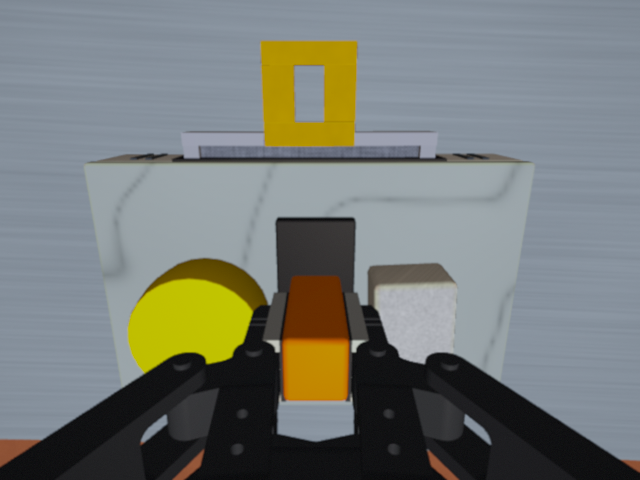

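The tongue is clear here: hole centre at (309,94), world (0.554, -0.032), and its 41x24 size matches. The hook axis sits about 3 mm to tool +x. I'll go above the hole.

Run:
```python
from h import *
plan((.565,-.032,.24),2.3)
```

```text
plan [0.1291, -0.0083, 0.1206] [-0.0001, 0.0004, 0.0003] t 5.98
```

Request:
apply_moves([
  [[0.05, -0.008, 0.02], [0, 0, 0]],
  [[0.09, -0.008, 0.05], [0, 0, 0]],
  [[0.12, -0.008, 0.09], [0, 0, 0]],
  [[0.129, -0.008, 0.12], [0, 0, 0]],
  [[0.129, -0.008, 0.12], [0, 0, 0]],
  [[0.129, -0.008, 0.12], [0, 0, 0]],
  [[0.129, -0.008, 0.12], [0, 0, 0]],
  [[0.129, -0.008, 0.12], [0, 0, 0]],
])

```text
clock: 6.65
position: [0.5663, -0.032, 0.2416]
orientation: [[-0.999, -0.041, 0.003], [-0.041, 0.999, -0.001], [-0.003, -0.001, -1.0]]
ft_force: [0.3, -0.1, -1.6]
finger_gap: 0.0185
grasp_force: 107.6
```

Run:
```python
from h import *
s=status.read_state(); print(s["position"],s["ft_force"])
plan((.565,-.032,.173),2.3)
```

```text
[ 0.56627295 -0.03195499  0.24155177] [ 0.34046448 -0.11846215 -1.56203888]
plan [0.0025, 0.0001, 0.1142] [-0.0003, 0.0011, 0.0004] t 6.65
```

Request:
apply_moves([
  [[0.001, 0, 0.02], [0, 0, 0]],
  [[0.001, 0, 0.035], [0, 0, 0]],
  [[0.001, 0, 0.045], [0, 0, 0]],
  [[0.001, 0, 0.05], [0, 0, 0]],
  [[0.001, 0, 0.055], [0, 0, 0]],
  [[0.001, 0, 0.06], [0, 0, 0]],
  [[0.001, 0, 0.065], [0, 0, 0]],
  [[0.001, 0, 0.07], [0, 0, 0]],
])

```text
clock: 7.32
position: [0.564, -0.0317, 0.198]
orientation: [[-0.999, -0.041, 0.0], [-0.041, 0.999, -0.0], [-0.0, -0.0, -1.0]]
ft_force: [0.9, 0.3, -2.0]
finger_gap: 0.0189
grasp_force: 107.6
```

Request:
apply_moves([
  [[0, 0, 0.005], [0, 0, 0]],
  [[0, 0, 0.01], [0, 0, 0]],
  [[0, 0, 0.015], [0, 0, 0]],
  [[0, 0, 0.02], [0, 0, 0]],
  [[0, 0, 0.027], [0, 0, 0]],
  [[0, 0, 0.034], [0, 0, 0]],
  [[0, 0, 0.042], [0, 0, 0]],
  [[0, 0, 0.042], [0, 0, 0]],
])

```text
clock: 7.98
position: [0.5632, -0.0316, 0.1716]
orientation: [[-0.999, -0.041, -0.002], [-0.041, 0.999, 0.0], [0.002, 0.001, -1.0]]
ft_force: [-0.0, 0.2, -2.1]
finger_gap: 0.0189
grasp_force: 107.6
```

Run:
```python
from h import *
s=status.read_state(); print(s["position"],s["orientation"],s["ft_force"],s["wrist_torque"],s["clock"])
a=imaging.read_camera("side")[190:270,270:370]; b=imaging.read_camera("wrist")[150:400,150:480]
a=cv2.resize(a,(500,400),interpolation=cv2.INTER_CUBIC); b=cv2.resize(b,None,fx=.9,fy=1.6)
cv2.imwrite("pics/c6.png",np.hstack([a,b[:400,:297]])[:,:,::-1])
```

```text
[ 0.56323787 -0.0315632   0.17156553] [[-9.99153515e-01 -4.10915688e-02 -1.93297486e-03]
 [-4.10925756e-02  9.99155226e-01  4.84008661e-04]
 [ 1.91145326e-03  5.63029871e-04 -9.99998015e-01]] [-0.01569896  0.19898433 -2.07648349] [ 0.03548782  0.02042378 -0.02102728] 7.9833
```

View pics/c6.png

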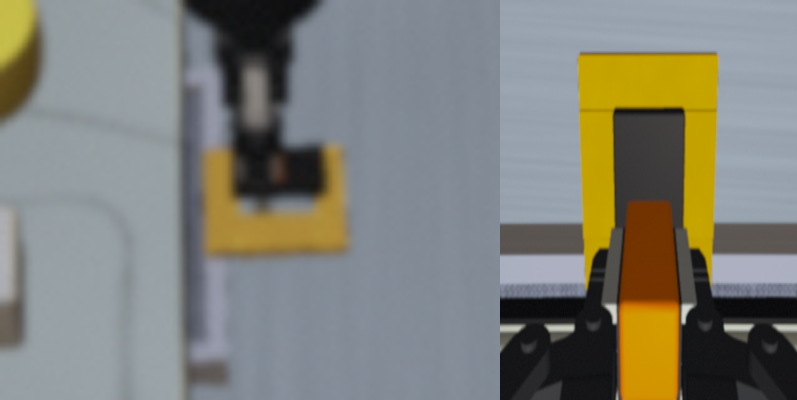

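The toe is through: the collar sits centred over the hole, about (649,170) in the crop, and the force reads only the hook's weight. I'll start the pull gently.

Request:
apply_moves([
  [[0.004, 0, 0], [0, 0, 0]],
  [[0.008, 0, 0], [0, 0, 0]],
  [[0.012, 0, 0], [0, 0, 0]],
  [[0.016, 0, 0], [0, 0, 0]],
  [[0.019, 0, 0], [0, 0, 0]],
  [[0.022, 0, 0], [0, 0, 0]],
  [[0.024, 0, 0], [0, 0, 0]],
  [[0.026, 0, 0], [0, 0, 0]],
])

```text
clock: 8.75
position: [0.5481, -0.0323, 0.1729]
orientation: [[-0.999, -0.041, 0.0], [-0.041, 0.999, -0.0], [-0.0, -0.0, -1.0]]
ft_force: [0.5, -0.0, -1.8]
finger_gap: 0.0184
grasp_force: 107.6
```

Request:
apply_moves([
  [[0.002, 0, 0], [0, 0, 0]],
  [[0.004, 0, 0], [0, 0, 0]],
  [[0.006, 0, 0], [0, 0, 0]],
  [[0.008, 0, 0], [0, 0, 0]],
  [[0.01, 0, 0], [0, 0, 0]],
  [[0.012, 0, 0], [0, 0, 0]],
  [[0.014, 0, 0], [0, 0, 0]],
  [[0.016, 0, 0], [0, 0, 0]],
])

```text
clock: 9.42
position: [0.5395, -0.0327, 0.173]
orientation: [[-0.999, -0.041, 0.002], [-0.041, 0.999, -0.0], [-0.002, -0.0, -1.0]]
ft_force: [3.3, 0.7, -5.1]
finger_gap: 0.0187
grasp_force: 107.6
```

Request:
apply_moves([
  [[0.002, 0, 0], [0, 0, 0]],
  [[0.004, 0, 0], [0, 0, 0]],
  [[0.006, 0, 0], [0, 0, 0]],
  [[0.008, 0, 0], [0, 0, 0]],
  [[0.01, 0, 0], [0, 0, 0]],
  [[0.012, 0, 0], [0, 0, 0]],
  [[0.014, 0, 0], [0, 0, 0]],
  [[0.016, 0, 0], [0, 0, 0]],
])

```text
clock: 10.08
position: [0.5291, -0.0331, 0.173]
orientation: [[-0.999, -0.041, 0.0], [-0.041, 0.999, -0.0], [-0.0, -0.0, -1.0]]
ft_force: [3.6, 0.3, -2.1]
finger_gap: 0.0192
grasp_force: 107.6
```

Request:
apply_moves([
  [[0.003, 0, 0], [0, 0, 0]],
  [[0.006, 0, 0], [0, 0, 0]],
  [[0.009, 0, 0], [0, 0, 0]],
  [[0.012, 0, 0], [0, 0, 0]],
  [[0.015, 0, 0], [0, 0, 0]],
  [[0.018, 0, 0], [0, 0, 0]],
  [[0.021, 0, 0], [0, 0, 0]],
  [[0.024, 0, 0], [0, 0, 0]],
])

```text
clock: 10.75
position: [0.5146, -0.0338, 0.1729]
orientation: [[-0.999, -0.041, 0.0], [-0.041, 0.999, -0.0], [-0.0, -0.0, -1.0]]
ft_force: [4.4, -0.1, 0.8]
finger_gap: 0.0187
grasp_force: 107.6
```

Request:
apply_moves([
  [[0.003, 0, 0], [0, 0, 0]],
  [[0.006, 0, 0], [0, 0, 0]],
  [[0.009, 0, 0], [0, 0, 0]],
  [[0.012, 0, 0], [0, 0, 0]],
  [[0.015, 0, 0], [0, 0, 0]],
  [[0.018, 0, 0], [0, 0, 0]],
  [[0.021, 0, 0], [0, 0, 0]],
  [[0.024, 0, 0], [0, 0, 0]],
])

```text
clock: 11.42
position: [0.5002, -0.0344, 0.1729]
orientation: [[-0.999, -0.041, 0.0], [-0.041, 0.999, -0.0], [-0.0, -0.0, -1.0]]
ft_force: [4.2, -0.5, 0.6]
finger_gap: 0.019
grasp_force: 107.6
```

Request:
apply_moves([
  [[0.003, 0, 0], [0, 0, 0]],
  [[0.006, 0, 0], [0, 0, 0]],
  [[0.009, 0, 0], [0, 0, 0]],
  [[0.012, 0, 0], [0, 0, 0]],
  [[0.015, 0, 0], [0, 0, 0]],
  [[0.018, 0, 0], [0, 0, 0]],
  [[0.021, 0, 0], [0, 0, 0]],
  [[0.024, 0, 0], [0, 0, 0]],
])

```text
clock: 12.08
position: [0.4857, -0.0349, 0.1728]
orientation: [[-0.999, -0.041, 0.0], [-0.041, 0.999, -0.0], [-0.0, -0.0, -1.0]]
ft_force: [3.9, -0.1, 0.3]
finger_gap: 0.0187
grasp_force: 107.7
```

Request:
apply_moves([
  [[0.003, 0, 0], [0, 0, 0]],
  [[0.006, 0, 0], [0, 0, 0]],
  [[0.009, 0, 0], [0, 0, 0]],
  [[0.012, 0, 0], [0, 0, 0]],
  [[0.015, 0, 0], [0, 0, 0]],
  [[0.018, 0, 0], [0, 0, 0]],
  [[0.021, 0, 0], [0, 0, 0]],
  [[0.024, 0, 0], [0, 0, 0]],
])

```text
clock: 12.75
position: [0.4713, -0.0355, 0.1728]
orientation: [[-0.999, -0.041, 0.0], [-0.041, 0.999, -0.0], [-0.0, -0.0, -1.0]]
ft_force: [3.4, -0.5, 0.5]
finger_gap: 0.0188
grasp_force: 107.8
```

Run:
```python
from h import *
s=status.read_state(); print(s["position"],s["ft_force"],s["clock"])
m=imaging.camera_model("wrist"); im=imaging.read_camera("wrist"); H=hsv(im); h,s,v=[H[...,i].astype(int) for i in range(3)]
w=np.zeros(h.shape,bool); w[60:340,190:450]=1
mk=w&(h>20)&(h<32)&(s>150)&(v>80); ys,xs=np.nonzero(mk); print(ys.min(),onz(m,((xs[ys<ys.min()+5]).mean(),ys.min()),.066))
# plinth front top edge
t=imaging.camera_model("top");
```

```text
[ 0.4713466  -0.03551688  0.17282156] [ 3.43433509 -0.46520122  0.49652464] 12.75
232 [ 0.44845523 -0.03653503]
```

Request:
apply_moves([
  [[0.002, 0, 0], [0, 0, 0]],
  [[0.004, 0, 0], [0, 0, 0]],
  [[0.006, 0, 0], [0, 0, 0]],
  [[0.008, 0, 0], [0, 0, 0]],
  [[0.01, 0, 0], [0, 0, 0]],
  [[0.012, 0, 0], [0, 0, 0]],
  [[0.014, 0, 0], [0, 0, 0]],
  [[0.016, 0, 0], [0, 0, 0]],
])

```text
clock: 13.47
position: [0.4617, -0.0359, 0.1727]
orientation: [[-0.999, -0.041, -0.0], [-0.041, 0.999, 0.0], [0.0, 0.0, -1.0]]
ft_force: [3.2, -0.8, -0.6]
finger_gap: 0.0188
grasp_force: 107.7
```

Request:
apply_moves([
  [[0.001, 0, 0], [0, 0, 0]],
  [[0.002, 0, 0], [0, 0, 0]],
  [[0.003, 0, 0], [0, 0, 0]],
  [[0.004, 0, 0], [0, 0, 0]],
  [[0.005, 0, 0], [0, 0, 0]],
])

```text
clock: 13.88
position: [0.4588, -0.036, 0.1727]
orientation: [[-0.999, -0.041, -0.0], [-0.041, 0.999, 0.0], [0.0, 0.0, -1.0]]
ft_force: [3.4, -1.5, -1.5]
finger_gap: 0.0186
grasp_force: 107.7
```

Request:
apply_moves([
  [[0.001, 0, 0], [0, 0, 0]],
  [[0.002, 0, 0], [0, 0, 0]],
  [[0.003, 0, 0], [0, 0, 0]],
  [[0.004, 0, 0], [0, 0, 0]],
  [[0.005, 0, 0], [0, 0, 0]],
])

```text
clock: 14.3
position: [0.4558, -0.0361, 0.1727]
orientation: [[-0.999, -0.041, -0.0], [-0.041, 0.999, 0.0], [0.0, 0.0, -1.0]]
ft_force: [3.6, 0.1, -1.7]
finger_gap: 0.0187
grasp_force: 107.7
```

Request:
apply_moves([
  [[0.001, 0, 0], [0, 0, 0]],
  [[0.002, 0, 0], [0, 0, 0]],
  [[0.003, 0, 0], [0, 0, 0]],
])

```text
clock: 14.55
position: [0.454, -0.0362, 0.1728]
orientation: [[-0.999, -0.041, -0.0], [-0.041, 0.999, 0.0], [0.0, 0.0, -1.0]]
ft_force: [4.0, -1.6, -3.1]
finger_gap: 0.0187
grasp_force: 107.7
```

Request:
apply_moves([
  [[0.001, 0, 0], [0, 0, 0]],
  [[0.002, 0, 0], [0, 0, 0]],
  [[0.003, 0, 0], [0, 0, 0]],
])

```text
clock: 14.8
position: [0.4522, -0.0363, 0.1728]
orientation: [[-0.999, -0.041, -0.0], [-0.041, 0.999, 0.0], [0.0, 0.0, -1.0]]
ft_force: [3.7, -0.3, -2.5]
finger_gap: 0.0186
grasp_force: 107.6
```

Request:
apply_moves([
  [[0.001, 0, 0], [0, 0, 0]],
  [[0.002, 0, 0], [0, 0, 0]],
  [[0.003, 0, 0], [0, 0, 0]],
])

```text
clock: 15.05
position: [0.4509, -0.0363, 0.1728]
orientation: [[-0.999, -0.041, 0.001], [-0.041, 0.999, 0.0], [-0.001, 0.0, -1.0]]
ft_force: [6.2, 0.8, -6.8]
finger_gap: 0.0186
grasp_force: 107.5
```

Request:
apply_moves([
  [[0.0005, 0, 0], [0, 0, 0]],
  [[0.0005, 0, 0], [0, 0, 0]],
])

```text
clock: 15.22
position: [0.4508, -0.0363, 0.1729]
orientation: [[-0.999, -0.041, 0.002], [-0.041, 0.999, 0.0], [-0.002, 0.0, -1.0]]
ft_force: [5.7, -0.5, -4.9]
finger_gap: 0.019
grasp_force: 107.4
```

Request:
apply_moves([
  [[0.001, 0, 0], [0, 0, 0]],
  [[0.001, 0, 0], [0, 0, 0]],
])

```text
clock: 15.38
position: [0.4506, -0.0364, 0.1729]
orientation: [[-0.999, -0.041, 0.003], [-0.041, 0.999, 0.0], [-0.003, -0.0, -1.0]]
ft_force: [7.6, 0.7, -5.7]
finger_gap: 0.0188
grasp_force: 107.5
```

Request:
apply_moves([
  [[0.001, 0, 0], [0, 0, 0]],
  [[0.001, 0, 0], [0, 0, 0]],
])

```text
clock: 15.55
position: [0.4504, -0.0364, 0.173]
orientation: [[-0.999, -0.041, 0.004], [-0.041, 0.999, 0.0], [-0.004, -0.0, -1.0]]
ft_force: [8.4, 1.1, -7.2]
finger_gap: 0.0187
grasp_force: 107.5
```

Request:
apply_moves([
  [[0.001, 0, 0], [0, 0, 0]],
  [[0.001, 0, 0], [0, 0, 0]],
  [[0.001, 0, 0], [0, 0, 0]],
])

```text
clock: 15.8
position: [0.4503, -0.0364, 0.1731]
orientation: [[-0.999, -0.04, 0.005], [-0.04, 0.999, 0.0], [-0.005, -0.0, -1.0]]
ft_force: [9.8, 1.4, -8.9]
finger_gap: 0.0188
grasp_force: 107.5
```

Request:
apply_moves([
  [[0.0008, 0, 0], [0, 0, 0]],
  [[0.0008, 0, 0], [0, 0, 0]],
  [[0.0008, 0, 0], [0, 0, 0]],
])

```text
clock: 16.05
position: [0.4501, -0.0364, 0.1731]
orientation: [[-0.999, -0.04, 0.005], [-0.04, 0.999, 0.0], [-0.005, -0.0, -1.0]]
ft_force: [10.2, 2.0, -7.8]
finger_gap: 0.0185
grasp_force: 107.5
```

Request:
apply_moves([
  [[0, 0, 0], [0, 0, 0]],
  [[0, 0, 0], [0, 0, 0]],
  [[0, 0, 0], [0, 0, 0]],
  [[0, 0, 0], [0, 0, 0]],
  [[0, 0, 0], [0, 0, 0]],
  [[0, 0, 0], [0, 0, 0]],
  [[0, 0, 0], [0, 0, 0]],
  [[0, 0, 0], [0, 0, 0]],
])

```text
clock: 16.72
position: [0.4501, -0.0364, 0.1731]
orientation: [[-0.999, -0.04, 0.005], [-0.04, 0.999, 0.0], [-0.005, -0.0, -1.0]]
ft_force: [11.1, 2.2, -8.2]
finger_gap: 0.0186
grasp_force: 107.5
```

Request:
apply_moves([
  [[0, 0, 0], [0, 0, 0]],
  [[0, 0, 0], [0, 0, 0]],
  [[0, 0, 0], [0, 0, 0]],
  [[0, 0, 0], [0, 0, 0]],
  [[0, 0, 0], [0, 0, 0]],
  [[0, 0, 0], [0, 0, 0]],
  [[0, 0, 0], [0, 0, 0]],
  [[0, 0, 0], [0, 0, 0]],
])

```text
clock: 17.38
position: [0.4501, -0.0364, 0.1732]
orientation: [[-0.999, -0.04, 0.005], [-0.04, 0.999, 0.0], [-0.005, -0.0, -1.0]]
ft_force: [10.7, 1.7, -8.2]
finger_gap: 0.019
grasp_force: 107.5
```

Run:
```python
from h import *
s=status.read_state(); print(s["position"],s["orientation"],s["ft_force"],s["wrist_torque"],s["clock"])
m=imaging.camera_model("wrist"); im=imaging.read_camera("wrist"); cv2.imwrite("pics/w7.png",im[:,:,::-1])
```

```text
[ 0.45011986 -0.03641752  0.17315932] [[-9.99172348e-01 -4.03097161e-02  5.45395381e-03]
 [-4.03096839e-02  9.99187228e-01  1.15876500e-04]
 [-5.45419193e-03 -1.04066560e-04 -9.99985120e-01]] [10.69850039  1.72937519 -8.18772476] [ 0.35190307 -2.32659286 -0.01481269] 17.3833
```

View pics/w7.png

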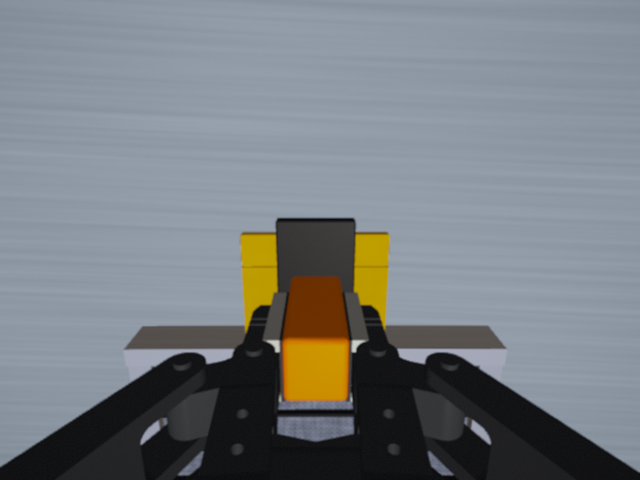

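The tray is fully out: tongue outer edge at (315,233), collar centred, tug about 12 N held for over a second. Now I'll back off to unhook.

Request:
apply_moves([
  [[-0.002, 0, 0], [0, 0, 0]],
  [[-0.005, 0, 0], [0, 0, 0]],
  [[-0.009, 0, 0], [0, 0, 0]],
  [[-0.014, 0, 0], [0, 0, 0]],
  [[-0.02, 0, 0], [0, 0, 0]],
  [[-0.026, 0, 0], [0, 0, 0]],
  [[-0.032, 0, 0], [0, 0, 0]],
  [[-0.032, 0, 0], [0, 0, 0]],
])

```text
clock: 18.1
position: [0.4678, -0.0357, 0.1728]
orientation: [[-0.999, -0.041, 0.0], [-0.041, 0.999, -0.0], [-0.0, -0.0, -1.0]]
ft_force: [0.1, -0.9, -1.3]
finger_gap: 0.0183
grasp_force: 108.3
```

Request:
apply_moves([
  [[0, 0, 0], [0, 0, 0]],
  [[0, 0, 0], [0, 0, 0]],
  [[0, 0, 0], [0, 0, 0]],
])

```text
clock: 18.35
position: [0.4669, -0.0356, 0.1727]
orientation: [[-0.999, -0.041, -0.0], [-0.041, 0.999, 0.0], [0.0, 0.0, -1.0]]
ft_force: [0.9, -0.2, -1.8]
finger_gap: 0.0185
grasp_force: 108.3
```

Run:
```python
from h import *
s=status.read_state(); print(s["position"],s["orientation"],s["ft_force"],s["wrist_torque"],s["clock"])
m=imaging.camera_model("wrist"); im=imaging.read_camera("wrist"); cv2.imwrite("pics/w8.png",im[:,:,::-1])
H=hsv(im); h,sa,v=[H[...,i].astype(int) for i in range(3)]
w=np.zeros(h.shape,bool); w[60:340,190:450]=1
mk=w&(h>20)&(h<32)&(sa>150)&(v>80); ys,xs=np.nonzero(mk); print(ys.min(),onz(m,((xs[ys<ys.min()+5]).mean(),ys.min()),.066))
cm=(v<75)&(sa<90); cm[:205]=0; cm[270:]=0; cm[:,:268]=0; cm[:,362:]=0
ys,xs=np.nonzero(cm); print("collar",xs.min(),xs.max(),ys.min(),ys[abs(xs-315)<5].min())
```

```text
[ 0.46688424 -0.03560249  0.17272378] [[-9.99151000e-01 -4.11953689e-02 -4.69243057e-04]
 [-4.11954212e-02  9.99151103e-01  1.02296877e-04]
 [ 4.64630560e-04  1.21540692e-04 -9.99999885e-01]] [ 0.91877894 -0.21616349 -1.78971171] [-0.01800524 -0.05185529 -0.01995013] 18.35
200 [ 0.42876476 -0.03739331]
collar 276 354 219 219
```

Request:
apply_moves([
  [[-0.005, 0, 0], [0, 0, 0]],
  [[-0.01, 0, 0], [0, 0, 0]],
  [[-0.0135, 0, 0], [0, 0, 0]],
  [[-0.0135, 0, 0], [0, 0, 0]],
  [[-0.0135, 0, 0], [0, 0, 0]],
])

```text
clock: 18.82
position: [0.4754, -0.0353, 0.1728]
orientation: [[-0.999, -0.041, -0.0], [-0.041, 0.999, 0.0], [0.0, 0.0, -1.0]]
ft_force: [-0.4, -0.6, -1.7]
finger_gap: 0.0189
grasp_force: 108.3
```

Request:
apply_moves([
  [[0, 0, -0.005], [0, 0, 0]],
  [[0, 0, -0.01], [0, 0, 0]],
  [[0, 0, -0.015], [0, 0, 0]],
  [[0, 0, -0.02], [0, 0, 0]],
  [[0, 0, -0.025], [0, 0, 0]],
])

```text
clock: 19.23
position: [0.4753, -0.0354, 0.1883]
orientation: [[-0.999, -0.041, 0.0], [-0.041, 0.999, -0.0], [-0.0, -0.0, -1.0]]
ft_force: [0.4, -0.9, -0.7]
finger_gap: 0.0189
grasp_force: 108.3
```

No snag: the toe is in the hole and the force is unchanged. I'll lift clear.

Request:
apply_moves([
  [[0, 0, -0.006], [0, 0, 0]],
  [[0, 0, -0.012], [0, 0, 0]],
  [[0, 0, -0.02], [0, 0, 0]],
  [[0, 0, -0.035], [0, 0, 0]],
  [[0, 0, -0.055], [0, 0, 0]],
  [[0, 0, -0.08], [0, 0, 0]],
  [[0, 0, -0.11], [0, 0, 0]],
  [[0, 0, -0.13], [0, 0, 0]],
])

```text
clock: 19.9
position: [0.4756, -0.0354, 0.268]
orientation: [[-0.999, -0.041, 0.002], [-0.041, 0.999, -0.001], [-0.002, -0.001, -1.0]]
ft_force: [0.9, 0.1, -1.6]
finger_gap: 0.0186
grasp_force: 108.3
```

Run:
```python
from h import *
s=status.read_state(); print(s["position"],s["ft_force"],s["clock"])
plan((.517,.347,.265),-1.05)
im=imaging.read_camera("wrist"); cv2.imwrite("pics/w9.png",im[:,:,::-1])
```

```text
[ 0.47558932 -0.03541563  0.26797157] [ 0.8929763   0.05436439 -1.56546619] 19.9
plan [-0.0952, 0.634, 0.0047] [-0.0002, 0.0006, 0.019] t 19.9
```

Request:
apply_moves([
  [[-0.02, 0.06, 0], [0, 0, 0.019]],
  [[-0.04, 0.12, 0], [0, 0, 0.019]],
  [[-0.06, 0.18, 0], [0, 0, 0.019]],
  [[-0.08, 0.24, 0], [0, 0, 0.019]],
  [[-0.095, 0.3, 0], [0, 0, 0.019]],
  [[-0.095, 0.36, 0], [0, 0, 0.019]],
  [[-0.095, 0.42, 0], [0, 0, 0.019]],
  [[-0.095, 0.48, 0], [0, 0, 0.019]],
])

```text
clock: 20.62
position: [0.52, 0.2566, 0.2656]
orientation: [[-1.0, 0.018, -0.0], [0.018, 1.0, -0.0], [0.0, -0.0, -1.0]]
ft_force: [1.2, 0.9, -2.3]
finger_gap: 0.0187
grasp_force: 108.5
```

Request:
apply_moves([
  [[0, 0.06, 0], [0, 0, 0]],
  [[0, 0.11, 0], [0, 0, 0]],
  [[0, 0.14, 0], [0, 0, 0]],
  [[0, 0.15, 0], [0, 0, 0]],
  [[0, 0.15, 0], [0, 0, 0]],
  [[0, 0.15, 0], [0, 0, 0]],
])

```text
clock: 21.12
position: [0.5218, 0.3443, 0.2654]
orientation: [[-1.0, 0.018, -0.001], [0.018, 1.0, -0.001], [0.001, -0.001, -1.0]]
ft_force: [-0.2, -0.4, -1.7]
finger_gap: 0.0191
grasp_force: 108.5
```

Run:
```python
from h import *
s=status.read_state(); print(s["position"],s["ft_force"],s["clock"])
plan((.5185,.3472,.22),-1.05)
```

```text
[0.52180971 0.34425389 0.26542537] [-0.22780065 -0.42869229 -1.72283616] 21.1167
plan [0.0056, 0.0049, 0.0757] [-0.0003, -0.0002, 0.0001] t 21.12
```

Request:
apply_moves([
  [[0.0056, 0.0049, 0.03], [0, 0, 0]],
  [[0.0056, 0.0049, 0.06], [0, 0, 0]],
  [[0.0056, 0.0049, 0.0757], [0, 0, 0]],
  [[0.0056, 0.0049, 0.0757], [0, 0, 0]],
  [[0.0056, 0.0049, 0.0757], [0, 0, 0]],
  [[0.0056, 0.0049, 0.0757], [0, 0, 0]],
  [[0.0056, 0.0049, 0.0757], [0, 0, 0]],
])

```text
clock: 21.7
position: [0.5195, 0.3476, 0.2217]
orientation: [[-1.0, 0.019, 0.002], [0.019, 1.0, 0.001], [-0.002, 0.001, -1.0]]
ft_force: [0.3, -0.8, -1.8]
finger_gap: 0.0188
grasp_force: 108.5
```

Run:
```python
from h import *
s=status.read_state(); print(s["position"],s["ft_force"],s["clock"])
im=imaging.read_camera("wrist"); cv2.imwrite("pics/w10.png",im[:,:,::-1]); m=imaging.camera_model("wrist")
H=hsv(im); h,sa,v=[H[...,i].astype(int) for i in range(3)]
# rack side edges at several rows: brown runs
for r in (150,200,240):
    b=np.nonzero((h[r]<16)&(sa[r]>100)&(v[r]>40))[0]; print(r,b.min(),b.max(),onz(m,(b.min(),r),.07),onz(m,(b.max()+1,r),.07))
print(H[200,315],[tuple(H[r,260]) for r in (150,200)])
a=imaging.read_camera("side")[300:420,280:440]; cv2.imwrite("pics/s10.png",np.hstack([cv2.resize(a,(480,360),interpolation=cv2.INTER_CUBIC),cv2.resize(im,(320,240))[:360].repeat(1,0) if 0 else cv2.copyMakeBorder(cv2.resize(im,(320,240)),0,120,0,0,cv2.BORDER_CONSTANT)])[:,:,::-1])
plan((.5185,.3472,.22),-1.05)
```

```text
[0.51946282 0.34760452 0.22172658] [ 0.31040102 -0.76483733 -1.77824713] 21.7
150 249 375 [0.46260743 0.31288808] [0.46389725 0.38241478]
200 252 373 [0.49047697 0.31265059] [0.49176678 0.3820649 ]
240 254 371 [0.51439643 0.3122312 ] [0.51568482 0.38151207]
[ 15 147 165] [(np.uint8(15), np.uint8(150), np.uint8(163)), (np.uint8(14), np.uint8(146), np.uint8(161))]
plan [0.0012, -0.001, 0.0024] [0.0002, 0.0005, -0.0001] t 21.8
```

View pics/s10.png

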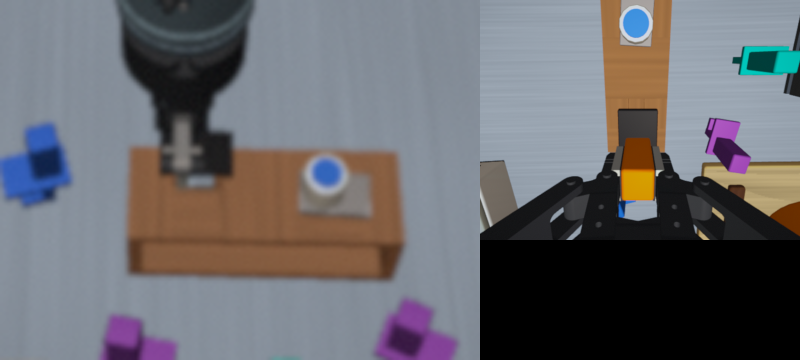

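The hook is over the far slot: the slot shows at (195,182) in the side crop, and the rack centreline y is 0.347, matching the tool. I'll descend slowly.

Request:
apply_moves([
  [[0.001, -0.001, 0.01], [0, 0, 0]],
  [[0.001, -0.001, 0.018], [0, 0, 0]],
  [[0.001, -0.001, 0.026], [0, 0, 0]],
  [[0.001, -0.001, 0.034], [0, 0, 0]],
  [[0.001, -0.001, 0.042], [0, 0, 0]],
  [[0.001, -0.001, 0.05], [0, 0, 0]],
  [[0.001, -0.001, 0.05], [0, 0, 0]],
])

```text
clock: 22.38
position: [0.5175, 0.3469, 0.1888]
orientation: [[-1.0, 0.019, -0.002], [0.019, 1.0, -0.001], [0.002, -0.001, -1.0]]
ft_force: [-0.1, -0.2, -2.3]
finger_gap: 0.0188
grasp_force: 108.5
```

Request:
apply_moves([
  [[-0.001, 0, 0.01], [0, 0, 0]],
  [[-0.001, 0, 0.02], [0, 0, 0]],
  [[-0.001, 0, 0.03], [0, 0, 0]],
  [[-0.001, 0, 0.038], [0, 0, 0]],
  [[-0.001, 0, 0.044], [0, 0, 0]],
  [[-0.001, 0, 0.049], [0, 0, 0]],
  [[-0.001, 0, 0.049], [0, 0, 0]],
  [[-0.001, 0, 0.049], [0, 0, 0]],
])

```text
clock: 23.05
position: [0.5187, 0.3472, 0.1609]
orientation: [[-1.0, 0.019, -0.0], [0.019, 1.0, -0.0], [0.0, -0.0, -1.0]]
ft_force: [0.7, -0.0, -1.2]
finger_gap: 0.0188
grasp_force: 108.5
```

Request:
apply_moves([
  [[0, 0, 0.002], [0, 0, 0]],
  [[0, 0, 0.004], [0, 0, 0]],
  [[0, 0, 0.0045], [0, 0, 0]],
  [[0, 0, 0.0045], [0, 0, 0]],
])

```text
clock: 23.38
position: [0.5187, 0.3471, 0.1583]
orientation: [[-1.0, 0.019, 0.0], [0.019, 1.0, 0.0], [-0.0, 0.0, -1.0]]
ft_force: [-0.2, -0.1, -1.4]
finger_gap: 0.0188
grasp_force: 108.5
```

Request:
apply_moves([
  [[0, 0, 0.001], [0, 0, 0]],
  [[0, 0, 0.002], [0, 0, 0]],
  [[0, 0, 0.002], [0, 0, 0]],
])

```text
clock: 23.63
position: [0.5188, 0.3472, 0.1577]
orientation: [[-1.0, 0.019, 0.001], [0.019, 1.0, 0.0], [-0.001, 0.0, -1.0]]
ft_force: [-0.5, -1.7, 2.4]
finger_gap: 0.019
grasp_force: 109.3
```

Request:
apply_moves([
  [[0, 0, 0.001], [0, 0, 0]],
  [[0, 0, 0.0015], [0, 0, 0]],
  [[0, 0, 0.0015], [0, 0, 0]],
])

```text
clock: 23.88
position: [0.5187, 0.3472, 0.1577]
orientation: [[-1.0, 0.018, 0.001], [0.018, 1.0, 0.0], [-0.001, 0.0, -1.0]]
ft_force: [-3.5, -1.2, 9.0]
finger_gap: 0.0183
grasp_force: 109.8
```

The collar is on the shelf (force reversed at z 0.1577). I'll release.

Request:
apply_moves([
  [[0, 0, -0.002], [0, 0, 0]],
  [[0, 0, -0.002], [0, 0, 0]],
  [[0, 0, -0.002], [0, 0, 0]],
  [[0, 0, -0.002], [0, 0, 0]],
  [[0, 0, -0.002], [0, 0, 0]],
  [[0, 0, -0.002], [0, 0, 0]],
], gripper=60)

```text
clock: 24.38
position: [0.5187, 0.3471, 0.1572]
orientation: [[-1.0, 0.019, -0.0], [0.019, 1.0, -0.0], [0.0, -0.0, -1.0]]
ft_force: [-0.2, -0.8, -0.2]
finger_gap: 0.0602
grasp_force: 0.0
```

Request:
apply_moves([
  [[0, 0, -0.02], [0, 0, 0]],
  [[0, 0, -0.04], [0, 0, 0]],
  [[0, 0, -0.08], [0, 0, 0]],
  [[0, 0, -0.12], [0, 0, 0]],
  [[0, 0, -0.16], [0, 0, 0]],
  [[0, 0, -0.19], [0, 0, 0]],
  [[0, 0, -0.19], [0, 0, 0]],
  [[0, 0, -0.19], [0, 0, 0]],
])

```text
clock: 25.05
position: [0.5193, 0.3475, 0.274]
orientation: [[-1.0, 0.019, 0.004], [0.019, 1.0, 0.002], [-0.004, 0.002, -1.0]]
ft_force: [-0.2, 0.3, -0.9]
finger_gap: 0.0603
grasp_force: 0.0
```

Run:
```python
from h import *
s=status.read_state(); print(s["position"],s["ft_force"],s["clock"])
m=imaging.camera_model("wrist"); im=imaging.read_camera("wrist")
H=hsv(im); h,sa,v=[H[...,i].astype(int) for i in range(3)]
w=np.zeros(h.shape,bool); w[240:340,280:360]=1
rect(w&(h>17)&(h<28)&(sa>200)&(v>160),m,.126,"handle top")
t=imaging.read_camera("top"); tm=imaging.camera_model("top"); HT=hsv(t); h,sa,v=[HT[...,i].astype(int) for i in range(3)]
w=np.zeros(h.shape,bool); w[222:330,300:360]=1
rect(w&(h>17)&(h<32)&(sa>150)&(v>80),tm,.066,"tongue")
cv2.imwrite("pics/end.png",np.hstack([cv2.resize(im,(400,300)),cv2.resize(t[100:400,100:500],(400,300))])[:,:,::-1])
```

```text
[0.51932426 0.34746895 0.27400699] [-0.23065691  0.26069081 -0.86233331] 25.05
handle top [(array([520.7, 347.6]), array([18.2, 13. ]), 88.9)]
tongue [(array([467. , -38.5]), array([71.9, 67.1]), 2.3), (array([465.8, -38.4]), array([29.1, 45.9]), 88.9)]
```

View pics/end.png

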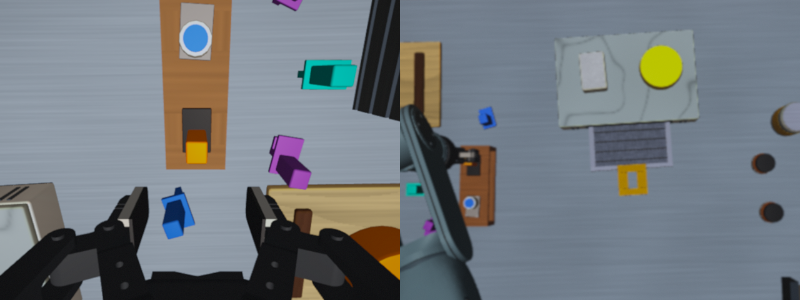

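The hook hangs level in its slot, collar on the shelf at (197,130) in the left half. The tray is fully out, tongue at (632,180) in the right half, and nothing else has moved. Handing in.

```bash
python3 -c "
from bench import order; print(order.close_job())"
```

```text
the job is handed in; nothing more can be done
None
```

The tray was drawn out with the hook to its end stop and held there at about 12 N (by the wrist sensor) for over a second. The hook hangs back in its rack slot, and the job is handed in at about 25 s on the robot's clock; no verdict came back.

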